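Tumble a casting over the turn-over step and slide it home

ROBOT

A 6-joint arm with a two-finger parallel gripper is mounted at the origin on the work surface. World frame = base frame: x ahead of the robot, y to its left, z up, the work surface at z = 0. Lengths are in m, angles in rad, forces in N, time in s.
With the tool pointing down it reaches from about 0.35 to 0.775 m from the base axis. Payload 5.5 kg.
Tool frame: the origin (TCP) lies at the very end of the fingers, on their centre line; the grasp point (between the pads) lies 19 mm behind it (hold_point_z is the distance from the TCP to the grasp point, in m); z points along the fingers, y is the direction in which the jaws open and shut (so a half turn about z gives the same grasp; the last joint's range is limited). The gripper opens to 85 mm and grips with 20 to 120 N. Pads are 22 mm wide; open, the fingers measure 114 mm over their backs; the gripper's body (76 mm by 85 mm) begins 54 mm behind the grasp point. The pads swing forward as they close: fully open they stand 13 mm farther back than shut.
Start: joints at [-1.404, 0.313, 0.046, 1.304, 0, 1.431], TCP at [0.174, -0.548, 0.231] pointing down, gripper open.
Joint ranges: [-2.76, 2.76], [-0.86, 1.69], [-1.03, 1.26], [-2.2, 2.34], [-1.47, 1.5], [-3.14, 3.14]. Speed limits (rad/s): [2.57, 2.57, 3.14, 3.14, 3.14, 3.14].

INTERFACE

Orientations are given as [roll, pitch, yaw] about the fixed x, y, z axes, in that order (R = Rz(yaw) Ry(pitch) Rx(roll)).
In Python, from workcell import * gives the robot as it stands.
- The arm moves only by the shell command python3 -m jog 'ROWS'. ROWS is text: rows parted by semicolons, each of 5 numbers parted by spaces: the shift along the tool's x, y, z in mm, then the turn about the tool's z in rad, then the opening in per cent of the stroke, from 0 (shut) to 100 (fully open). In form: dx dy dz spin grip; .... A call has exactly 8 rows; each row is the pose to reach, as a shift and turn from the pose measured when the call began, along the tool's axes at that moment; what a row does not reach only later rows make up. A row lasts 1/12 s, in which the tool goes at most 41.7 mm and 7.16 degrees, less where a joint would pass 70% of its speed; a pose out of reach is approached as far as the arm can. A call with a gripper value outside its range is refused whole. The fingers move at their own pace and stop on an object; the grip force is fixed at half the most. Time passes only in rows, so rows that repeat a pose let the fingers close, or fill a call up. It gives the time, the measured TCP pose, the force and the opening at its end, in the units of the state.
- get_obs(): the state, without advancing time (a new reading comes with each control period).
- read_camera(name): name is "scene" or "top" or "wrist"; returns a dict with "frame" (400x640x3 uint8, red, green, blue), "K" (3x3 intrinsics, pixels), "camera_from_world" (4x4, takes a point from world to camera coordinates); the wrist camera has in their place "tool_from_camera" (4x4, takes a point from camera to tool coordinates, whose origin is the TCP and whose axes are the flange's). Camera axes: x right, y up, looking along -z (the intrinsics and any distortion apply to the point x, -y, -z); pixel columns grow to the right and rows downward; lengths in m; the calibration is good to about 2 mm. The wrist camera is an equidistant fisheye: a pixel r from the principal point sees the ray r / f radians off the axis. A picture is of the moment at which its call begins: read the wrist's pose just before it. There is no depth.
- close_job(): hands the job in, once; it reports no verdict.
The state is a dict: "t": time; "joint_pos": joint angles; "joint_vel": joint speeds; "joint_torque": joint torques, N m; "position": TCP position; "eef_rot": TCP orientation; "wrist_force": force on the tool from outside, world axes, zero at the start; "torque": the same for the moment, N m; "gripper_width": finger opening in m.
Only numpy, scipy, OpenCV 4.12 (cv2) and the standard library are available. Lean on these libraries where they do the work, as an engineer would, in place of code of your own. Each camera call takes 0.05 s, during which the arm holds its last target.

TASK

Push the aluminium casting off the ledge, under the lamp bar, so that it tumbles a quarter turn over the step edge onto the lower bed and rests with its black-bored face upward. Then slide it along the bed until it sits flat against the green stop, and let go. Keep both the tool and the casting off the lamp, and leave the cup, the tape roll and the socket where they are.

Things in the scene. Friction and masses are not known exactly. Their poses are not given: they have to be found in the camera images.
- fixture: Fixed blue step, 370 mm long in y. Origin: on the table below the middle of the step edge. Its x points to the robot's right (world -y within 0.25 rad), across the step; y runs along the edge, away from the robot. Ledge: x -140 to 0 mm, top z = 60 mm. Lower bed: x 0 to 155 mm, top z = 14 mm. Upright step wall between them. Kerb at x = 155 to 165 mm, top z = 24 mm.
- lamp: Fixed lamp over the ledge, same origin and axes as the fixture. Black bar: x -80 to -35 mm, whole length in y, z 224 to 253 mm; aluminium posts at y = +-178 mm (12 mm thick, x -68 to -48 mm). The casting tumbles clear under it. An upright gripper pushing the casting to the edge would hit it; a tool leaning about 40 degrees, tips towards fixture +x, reaches under.
- casting: Loose aluminium housing, a solid block 104 (its x) x 110 (y) x 100 mm (z), 0.6 to 1 kg, too wide to grip. Origin: its centre. Starts on the ledge, its x along the fixture's within 0.1 rad, centre 55 to 70 mm short of the edge, z = 110 mm. Tips by itself once its centre is past the edge and, pushed slowly, settles on the bed; then its x points down and its centre is at z = 66 mm.
- bore (a point): Centre of the casting's bored face (its -x face, which looks to the robot's left, away from the step, at the start): a bright ring around a 58 mm black disc, with four small black bolt holes. Drawn flat: nothing to hook. Ends upward, at z = 118 mm.
- stop_green: Fixed green block on the lower bed at one end, 110 (x) x 20 (y) x 45 mm high. Origin: centre of its underside, at fixture x = 85 mm, y = +135 or -135 mm, z = 14 mm; axes parallel to the fixture's. Which end it stands at differs from run to run. The casting is home when its centre is 65 mm from this origin along y. Sliding the casting takes 2 to 6 N in slow small steps, up to 12 N in a brisker push.
- stop_red: Fixed red stop block of the same size, at the other end of the bed. Not to be used.
- cup: Loose paper-coloured cup, 80 mm wide and 95 mm high, on the table beyond the kerb. Bystander. Origin: centre of its underside.
- tape: Loose yellow roll of tape, 100 mm outside diameter, 25 mm high, flat on the table beyond the kerb. Bystander. Origin: centre of its underside.
- socket: Loose steel wrench socket, a small upright cylinder 24 mm wide and 32 mm high, standing on the ledge near its end closest to the robot. Bystander. Origin: centre of its underside.
Mind the look-alikes: they are no part of the job. Leave any blue or pink look-alike of the casting alone.

How it is judged:
On the way, in this order (a step that is already met when the one before it is completed fails the run):
1. the casting has tumbled a quarter turn and rests on the lower bed, bored face up, not yet at the green stop (angle between casting's own x axis and vertical above 3.05 rad and z of casting in the frame of fixture between 0.061 and 0.071 m and x of casting in the frame of fixture between 0.04 and 0.11 m and linear speed of casting below 0.02 m/s and angular speed of casting below 0.1 rad/s and not (y of casting in the frame of stop_green between -0.069 and 0.069 m)), for 0.2 s.
2. the casting sits flat against the green stop, still bored face up (angle between casting's own x axis and vertical above 3.05 rad and z of casting in the frame of fixture between 0.061 and 0.071 m and x of casting in the frame of fixture between 0.04 and 0.11 m and linear speed of casting below 0.02 m/s and angular speed of casting below 0.1 rad/s and y of casting in the frame of stop_green between -0.069 and 0.069 m and angle between the y axis of casting and the y axis of fixture, either way round below 0.07 rad), for 0.2 s.
At the end, for the whole second after the job is handed in: The casting rests on the lower bed at rest with its bored face up (within 5 degrees), its side within 4 mm of the green stop and square to it within 4 degrees; cup, tape roll and socket within 25 mm of where they were (all of step 2 and distance of each of cup, tape, socket from where it was at the start of the episode below 0.025 m); the robot touches nothing.
It fails at once if the lamp is struck (more than 3 N) by the robot or the casting (contact force between lamp and anything else above 3 N).
It fails at once if the cup is moved by more than 25 mm (distance of cup from where it was at the start of the episode above 0.025 m).
It fails at once if the tape is moved by more than 25 mm (distance of tape from where it was at the start of the episode above 0.025 m).
It fails at once if the socket is moved by more than 25 mm (distance of socket from where it was at the start of the episode above 0.025 m).
It also fails if it takes over 56 s, if anything falls off the work surface, if the arm or the gripper's body presses on something with over 40 N, if the wrist force passes 120 N, or if a joint passes its speed limit or range.

## Working session

There is one attempt and no reset: what is moved stays moved. The work goes in short steps, Python scripts to look and compute and a shell command to move; the robot and the scene stay as the last step left them, time stands still between calls to the robot, and variables do not carry over. Pictures are saved under pics/ and viewed, and the job is handed in when it is done.

```bash
ls; mkdir -p pics
python3 - <<'E'
from workcell import *
import cv2
o=get_obs(); print(o)
for n in("scene","top","wrist"):
    c=read_camera(n); cv2.imwrite(f"pics/{n}0.png",c["frame"][:,:,::-1])
    print(n,c["K"].tolist(),{k:v.tolist() for k,v in c.items() if k.endswith(("world","camera"))})
E
```

```text
pics
{'t': 0.0, 'joint_pos': array([-1.40361695e+00,  3.13990456e-01,  4.49727641e-02,  1.30358796e+00,
       -1.36128105e-05,  1.43120729e+00]), 'joint_vel': array([ 0.00064296, -0.00056029, -0.00053343,  0.00139834,  0.00208647,
        0.00101879]), 'joint_torque': array([ 8.76946251e-04, -4.80621529e+01,  2.98534280e+01,  1.92608644e-02,
       -1.33758463e-04, -4.67464019e-06]), 'position': array([ 0.17354551, -0.54765084,  0.23041198]), 'eef_rot': array([-3.13979904e+00, -2.38261707e-04,  3.06768204e-01]), 'wrist_force': array([-0.71612116, -0.12554583, -0.54630482]), 'torque': array([0.0135937 , 0.0192571 , 0.02673821]), 'gripper_width': 0.08509448712142709}
scene [[406.7489585194561, 0.0, 318.7901194166596], [0.0, 406.7489585194561, 197.8740148690377], [0.0, 0.0, 1.0]] {'camera_from_world': [[-0.3332539559253474, 0.942796166594713, 0.008785733573299663, 0.20017788611286183], [-0.7711776201386412, -0.2779285885252913, 0.5727484420560575, 0.382955205902896], [0.5424268421247315, 0.18409532295703135, 0.8196841056211461, -1.2257249964543853], [0.0, 0.0, 0.0, 1.0]]}
top [[363.11251269494164, 0.0, 316.2089707946189], [0.0, 363.11251269494164, 196.66018089179525], [0.0, 0.0, 1.0]] {'camera_from_world': [[0.008206220919854656, -0.9991305801210778, -0.04087470862444097, 0.008911351025003624], [0.9847839338381107, 0.000978980353129782, 0.17378045129359002, -0.5895637432917592], [-0.17358934757798405, -0.04167883712853075, 0.9839357768386429, -0.7102169214723403], [0.0, 0.0, 0.0, 1.0]]}
wrist [[309.70691628693146, 0.0, 317.07538880345095], [0.0, 309.70691628693146, 195.73153506934818], [0.0, 0.0, 1.0]] {'tool_from_camera': [[5.7780497892596854e-05, 0.96385550009653, 0.2664255460632153, 0.0676543689464888], [0.9999999964113356, -3.9184966149150256e-05, -7.511236379844582e-05, -0.0012134722724491676], [-6.195758896863165e-05, 0.26642554944713315, -0.963855498901703, -0.14224555290856575], [0.0, 0.0, 0.0, 1.0]]}
```

View pics/scene0.png

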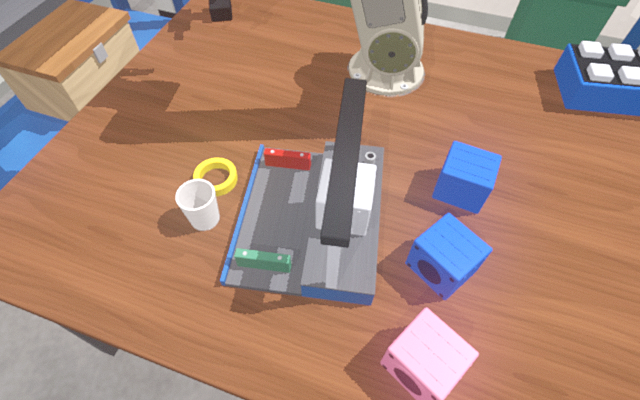

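View pics/top0.png

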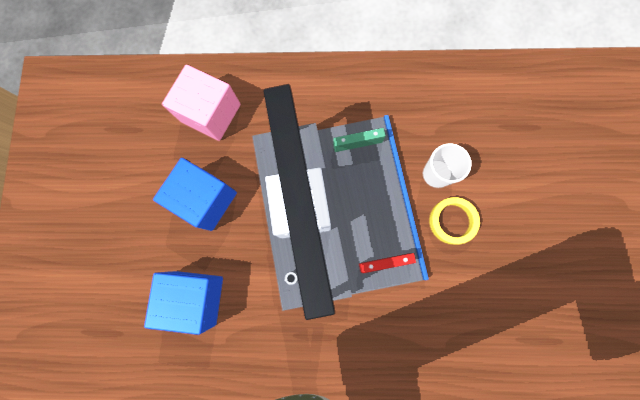

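View pics/wrist0.png

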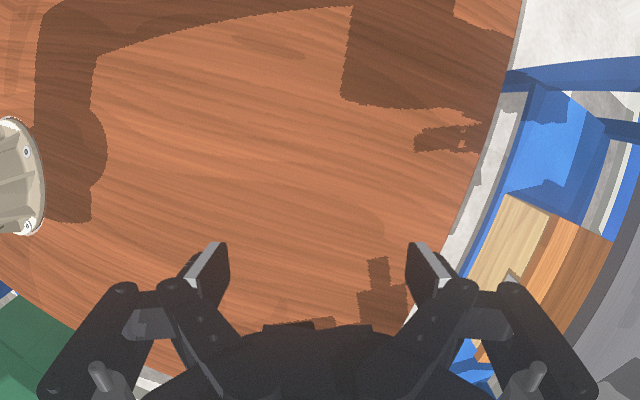

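The scene view shows the following:
- **Casting:** the white block under the black bar, at about (350,195) in scene and (297,203) in top.
- **Look-alikes:** the blue and pink cubes, standing off the fixture.
- **Stops:** green at the far end, (262,260) in scene and (360,139) in top. Red is at the near end, (288,159) in scene.
- **Bystanders:** cup at (200,205), tape at (215,177), socket at (370,156), all in scene.

Next I'll localise these.

```bash
cat > h.py <<'E'
from workcell import *
import numpy as np, cv2
def ray(c,uv):
    T=c["camera_from_world"];R=T[:3,:3];o=-R.T@T[:3,3]
    K=c["K"];d=np.array([(uv[0]-K[0,2])/K[0,0],-(uv[1]-K[1,2])/K[1,1],-1.]);return o,R.T@d
def onz(c,uv,z):
    o,d=ray(c,uv);return o+d*(z-o[2])/d[2]
def proj(c,p):
    T=c["camera_from_world"];q=T[:3,:3]@np.asarray(p)+T[:3,3];K=c["K"]
    return np.array([K[0,0]*q[0]/-q[2]+K[0,2],K[1,1]*-q[1]/-q[2]+K[1,2]])
def hsv(c): return cv2.cvtColor(c["frame"],cv2.COLOR_RGB2HSV)
def big(m,n=1):
    cs,_=cv2.findContours(m,cv2.RETR_EXTERNAL,cv2.CHAIN_APPROX_NONE)
    return sorted(cs,key=cv2.contourArea)[::-1][:n]
E
python3 - <<'E'
from h import *
for n in("top","scene"):
    c=read_camera(n);H=hsv(c)
    for nm,lo,hi in(("green",(65,80,40),(95,255,255)),("red",(172,150,60),(180,255,255)),("yellow",(22,120,120),(35,255,255)),("blue",(100,150,80),(125,255,255))):
        m=cv2.inRange(H,lo,hi)
        for k in big(m,5):
            if cv2.contourArea(k)<60: continue
            r=cv2.minAreaRect(k); print(n,nm,cv2.contourArea(k),np.round(cv2.boxPoints(r),1).tolist(), r[0])
    f=c["frame"][:,:,::-1]
    cr=f[60:340,230:500] if n=="top" else f[70:310,170:440]
    cv2.imwrite(f"pics/{n}c.png",cv2.resize(cr,None,fx=2.1,fy=2.1,interpolation=cv2.INTER_CUBIC))
E
```

```text
top green 666.0 [[331.70001220703125, 137.6999969482422], [383.5, 127.30000305175781], [386.20001220703125, 141.1999969482422], [334.5, 151.5]] (358.9807434082031, 139.40383911132812)
top yellow 131.5 [[434.3999938964844, 218.60000610351562], [449.20001220703125, 196.0], [479.6000061035156, 215.8000030517578], [464.79998779296875, 238.5]] (456.98211669921875, 217.22747802734375)
top yellow 101.0 [[430.0, 197.0], [458.0, 197.0], [458.0, 244.0], [430.0, 244.0]] (444.0, 220.5)
top blue 3320.0 [[152.39999389648438, 199.5], [180.6999969482422, 155.10000610351562], [237.1999969482422, 191.0], [208.89999389648438, 235.5]] (194.78236389160156, 195.2705841064453)
top blue 1281.5 [[146.89999389648438, 328.1000061035156], [153.5, 268.6000061035156], [222.3000030517578, 276.29998779296875], [215.6999969482422, 335.70001220703125]] (184.59149169921875, 302.17681884765625)
top blue 650.0 [[383.3999938964844, 116.4000015258789], [388.20001220703125, 115.19999694824219], [428.1000061035156, 278.5], [423.29998779296875, 279.70001220703125]] (405.74847412109375, 197.4392852783203)
scene green 3966.5 [
[... 576 characters left out ...]
98779296875, 156.89999389648438], [482.20001220703125, 215.10000610351562]] (467.558349609375, 176.83941650390625)
scene blue 2718.0 [[538.7000122070312, 89.80000305175781], [568.4000244140625, 42.599998474121094], [651.2000122070312, 94.5999984741211], [621.5, 141.89999389648438]] (594.9327392578125, 92.24342346191406)
scene blue 2231.0 [[410.29998779296875, 245.5], [442.8999938964844, 207.5], [492.3999938964844, 249.89999389648438], [459.79998779296875, 287.8999938964844]] (451.3235168457031, 247.70587158203125)
scene blue 198.5 [[623.0, 42.0], [638.9000244140625, 19.0], [650.2000122070312, 26.799999237060547], [634.2999877929688, 49.79999923706055]] (636.6160278320312, 34.387962341308594)
```

View pics/topc.png

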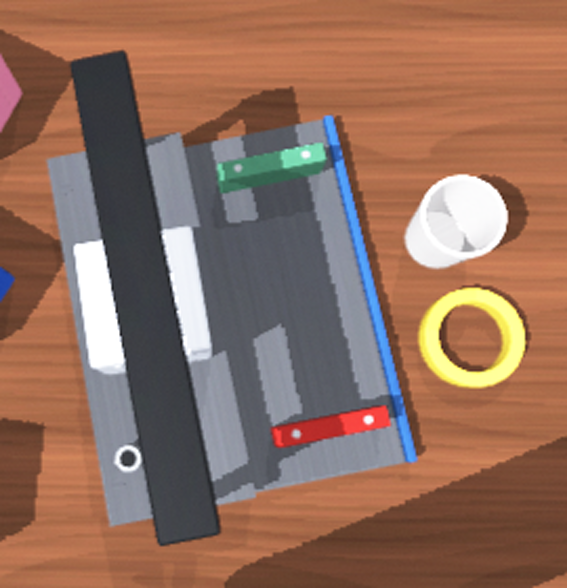

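View pics/scenec.png

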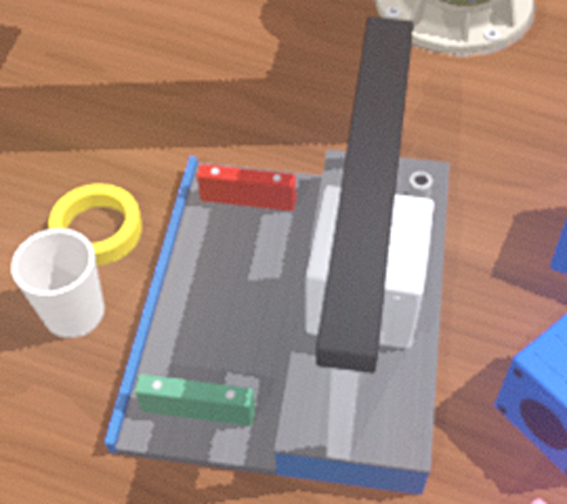

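```bash
cat >> h.py <<'E'
def fit2(F,W):
    F=np.array(F)[:,:2];W=np.array(W)[:,:2];a=F.mean(0);b=W.mean(0)
    s=((F-a)[:,0]*(W-b)[:,1]-(F-a)[:,1]*(W-b)[:,0]).sum();k=((F-a)*(W-b)).sum();th=np.arctan2(s,k)
    R=np.array([[np.cos(th),-np.sin(th)],[np.sin(th),np.cos(th)]]);return th,b-R@a,R
E
python3 - <<'E'
from h import *
c=read_camera("top")
cr=lambda x,y:(230+x/2.1,60+y/2.1)
P=[((.160,.185,.024),(385.8,115.8)),((.160,-.185,.024),(425.7,279.1)),((-.14,.185,.06),cr(48,160)),((-.14,-.185,.06),cr(112,524))]
F=[p for p,_ in P];W=[onz(c,u,p[2]) for p,u in P]
th,t,R=fit2(F,W);print("fix th",th,t,[(R@np.array(f[:2])+t-w[:2]).round(4).tolist() for f,w in zip(F,W)])
fx=lambda p:R.T@(np.array(p)[:2]-t)
for u in((75,244),(95,372),(192,227),(208,350)): print("cast",fx(onz(c,cr(*u),.16)).round(4))
print("sock",fx(onz(c,cr(127,459),.092)).round(4),"bar",[fx(onz(c,cr(*u),.253)).round(3) for u in((71,62),(127,51),(160,546),(219,532))])
print("green",fx(onz(c,(359.5,138.),.059)).round(4))
s=read_camera("scene")
sc=lambda x,y:(170+x/2.1,70+y/2.1)
for u in((434,196),(415,300),(330,190),(312,297)): print("cast(scene)",fx(onz(s,sc(*u),.16)).round(4))
for f in F: print(f,(proj(s,[*(R@np.array(f[:2])+t),f[2]])-[170,70])*2.1)
print("tape",onz(c,(455,220.5),.0125), "cup",onz(c,(448,165),.05))
np.savez("fix.npz",R=R,t=t)
E
```

```text
fix th -1.3681724677043834 [ 0.56863042 -0.02369063] [[0.003, -0.001], [-0.0019, -0.0025], [0.0014, 0.0017], [-0.0024, 0.0018]]
cast [-0.1128  0.0636]
cast [-0.1149 -0.0489]
cast [-0.0102  0.0578]
cast [-0.0179 -0.0494]
sock [-0.1093 -0.1262] bar [array([-0.079,  0.182]), array([-0.034,  0.182]), array([-0.079, -0.184]), array([-0.037, -0.183])]
green [0.0845 0.1322]
cast(scene) [-0.1199 -0.0495]
cast(scene) [-0.1101  0.0704]
cast(scene) [-0.0213 -0.0426]
cast(scene) [-0.021   0.0801]
(0.16, 0.185, 0.024) [106.12941032 444.60732136]
(0.16, -0.185, 0.024) [191.15230749 156.4962883 ]
(-0.14, 0.185, 0.06) [427.79296121 472.78095861]
(-0.14, -0.185, 0.06) [447.37752841 163.40377076]
tape [ 0.54471231 -0.28573021  0.0125    ] cup [ 0.65776969 -0.26530998  0.05      ]
```

Localisation is consistent. The fixture yaw is -1.368 with its origin at (0.569,-0.024). The casting centre is at about (-64,+6) mm in the fixture frame, and green is at y=+135.

Jogs can't tilt the tool directly. At the start pose tool +y points radially outward, close to fixture +x, so over-reaching there should lean the tips outward. I'll test that in free space.

```bash
python3 -m jog '0 40 0 0 0; 0 80 0 0 0; 0 120 0 0 0; 0 160 0 0 0; 0 200 0 0 0; 0 230 0 0 0; 0 260 0 0 0; 0 290 0 0 0'; python3 -c "
from h import *
o=get_obs();print(o['joint_pos'].round(3),o['eef_rot'].round(3))"
```

```text
t: 1.02
position: [0.2531, -0.7993, 0.2188]
eef_rot: [3.12, 0.0, 0.307]
wrist_force: [13.3, -60.8, 34.1]
gripper_width: -0.0001
[-1.36   1.018  1.265  1.796  0.002  1.475] [3.12  0.    0.307]
```

```bash
python3 -m jog '0 -10 0 0 0; 0 -10 0 0 0; 0 -10 0 0 0; 0 -10 0 0 0; 0 -10 0 0 0; 0 -10 0 0 0; 0 -10 0 0 0; 0 -10 0 0 0'; python3 -c "
from h import *
o=get_obs();print(o['joint_pos'].round(3),o['eef_rot'].round(3),o['joint_torque'].round(1))
c=read_camera('scene');cv2.imwrite('pics/s1.png',c['frame'][:,:,::-1])"
```

```text
t: 1.68
position: [0.2503, -0.7908, 0.2226]
eef_rot: [3.113, 0.001, 0.307]
wrist_force: [-0.6, 0.6, 0.0]
gripper_width: 0.0003
[-1.361  0.941  1.112  1.713  0.002  1.474] [3.113e+00 1.000e-03 3.070e-01] [  0.  -77.3  29.4  -0.3   0.    0. ]
```

View pics/s1.png

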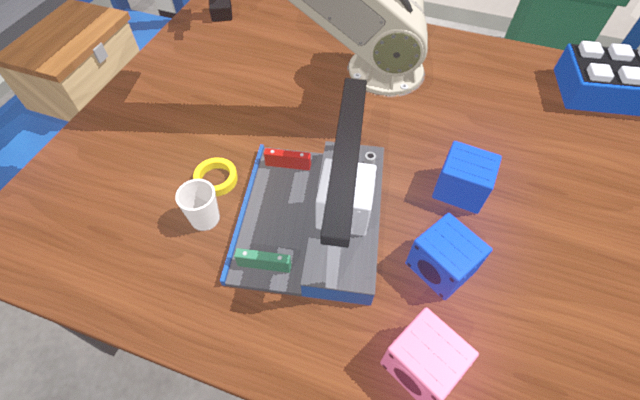

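The force was only dynamic braking and nothing was touched. The tool leaned slightly outward, as hoped. Going high should drive joint 4 to its limit and force more lean, so I'll try that gently.

```bash
python3 -m jog '0 -20 -30 0 0; 0 -40 -60 0 0; 0 -60 -90 0 0; 0 -80 -120 0 0; 0 -100 -150 0 0; 0 -120 -180 0 0; 0 -140 -210 0 0; 0 -150 -230 0 0'; python3 -c "
from h import *
o=get_obs();print(o['joint_pos'].round(3),o['eef_rot'].round(3))"
```

```text
t: 2.4
position: [0.2028, -0.6391, 0.4528]
eef_rot: [3.109, 0.002, 0.307]
wrist_force: [0.2, 0.6, 1.1]
gripper_width: 0.0001
[-1.384e+00  6.920e-01  1.241e+00  2.087e+00  2.000e-03  1.451e+00] [3.109e+00 2.000e-03 3.070e-01]
```

```bash
python3 -m jog '0 -35 -10 0 0; 0 -70 -25 0 0; 0 -105 -45 0 0; 0 -140 -65 0 0; 0 -165 -85 0 0; 0 -190 -105 0 0; 0 -210 -125 0 0; 0 -230 -140 0 0'; python3 -c "
from h import *
o=get_obs();print(o['joint_pos'].round(3),o['eef_rot'].round(3))"
```

```text
t: 3.07
position: [0.1318, -0.4134, 0.5879]
eef_rot: [3.106, 0.002, 0.307]
wrist_force: [-0.3, -0.7, 0.6]
gripper_width: -0.0
[-1.451  0.225  0.867  2.177  0.004  1.384] [3.106e+00 2.000e-03 3.070e-01]
```

```bash
python3 -m jog '0 -15 -30 0 0; 0 -30 -60 0 0; 0 -45 -90 0 0; 0 -60 -120 0 0; 0 -75 -140 0 0; 0 -90 -160 0 0; 0 -100 -180 0 0; 0 -100 -200 0 0'; python3 -c "
from h import *
o=get_obs();print(o['joint_pos'].round(3),o['eef_rot'].round(3))"
```

```text
t: 3.73
position: [0.0999, -0.3104, 0.6502]
eef_rot: [3.074, 0.01, 0.306]
wrist_force: [0.0, -0.2, 1.2]
gripper_width: -0.0001
[-1.514  0.1    0.935  2.337  0.008  1.321] [3.074 0.01  0.306]
```

```bash
python3 -m jog '0 0 -100 0 0; 0 0 -200 0 0; 0 0 -300 0 0; 0 0 -400 0 0; 0 0 -400 0 0; 0 0 -400 0 0; 0 0 -400 0 0; 0 0 -400 0 0'; python3 -c "
from h import *
o=get_obs();print(o['joint_pos'].round(3),o['eef_rot'].round(3))"
```

```text
t: 4.4
position: [0.0948, -0.2856, 0.6602]
eef_rot: [3.045, 0.017, 0.306]
wrist_force: [1.0, 0.5, 0.2]
gripper_width: 0.0003
[-1.529  0.044  0.908  2.337  0.009  1.307] [3.045 0.017 0.306]
```

```bash
python3 -m jog '0 100 -100 0 0; 0 200 -200 0 0; 0 300 -300 0 0; 0 400 -400 0 0; 0 400 -500 0 0; 0 400 -600 0 0; 0 400 -600 0 0; 0 400 -600 0 0'; python3 -c "
from h import *
o=get_obs();print(o['joint_pos'].round(3),o['eef_rot'].round(3))"
```

```text
t: 5.07
position: [0.1286, -0.3855, 0.6531]
eef_rot: [3.013, 0.021, 0.305]
wrist_force: [0.3, 0.7, -0.1]
gripper_width: -0.0002
[-1.449  0.251  1.148  2.337  0.003  1.386] [3.013 0.021 0.305]
```

Each call at the joint limit adds about 0.03 rad of lean, because the target rebases on the measured pose. That means roughly a dozen calls to reach about 0.55 rad, which by my geometry clears the bar by over 10 mm. I'll keep going and look for a faster direction.

```bash
python3 -m jog '0 -100 -300 0 0; 0 -100 -300 0 0; 0 -100 -300 0 0; 0 -100 -300 0 0; 0 -100 -300 0 0; 0 -100 -300 0 0; 0 -100 -300 0 0; 0 -100 -300 0 0'; python3 -c "
from h import *
o=get_obs();print(o['joint_pos'].round(3),o['eef_rot'].round(3))"
```

```text
t: 5.73
position: [0.0996, -0.2783, 0.6775]
eef_rot: [2.983, 0.028, 0.304]
wrist_force: [0.5, -0.5, -0.3]
gripper_width: -0.0003
[-1.513  0.022  0.95   2.337  0.012  1.323] [2.983 0.028 0.304]
```

```bash
python3 -m jog '0 2000 -3000 0 0; 0 2000 -3000 0 0; 0 2000 -3000 0 0; 0 2000 -3000 0 0; 0 2000 -3000 0 0; 0 2000 -3000 0 0; 0 2000 -3000 0 0; 0 2000 -3000 0 0'; python3 -c "
from h import *
o=get_obs();print(o['joint_pos'].round(3),o['eef_rot'].round(3))"
```

```text
t: 6.4
position: [0.1328, -0.3685, 0.6743]
eef_rot: [2.953, 0.032, 0.303]
wrist_force: [0.7, -0.4, 0.2]
gripper_width: -0.0
[-1.431  0.213  1.171  2.337 -0.     1.405] [2.953 0.032 0.303]
```

```bash
for i in 1; do
python3 -m jog '0 -100 -300 0 0; 0 -100 -300 0 0; 0 -100 -300 0 0; 0 -100 -300 0 0; 0 -100 -300 0 0; 0 -100 -300 0 0; 0 -100 -300 0 0; 0 -100 -300 0 0'
python3 -m jog '0 100 -400 0 0; 0 100 -400 0 0; 0 100 -400 0 0; 0 100 -400 0 0; 0 100 -400 0 0; 0 100 -400 0 0; 0 100 -400 0 0; 0 100 -400 0 0'
python3 -m jog '0 0 -400 0 0; 0 0 -400 0 0; 0 0 -400 0 0; 0 0 -400 0 0; 0 0 -400 0 0; 0 0 -400 0 0; 0 0 -400 0 0; 0 0 -400 0 0'
done; python3 -c "
from h import *
o=get_obs();print(o['joint_pos'].round(3),o['eef_rot'].round(3))"
```

```text
t: 7.07
position: [0.105, -0.2564, 0.6944]
eef_rot: [2.922, 0.038, 0.302]
wrist_force: [0.6, -1.1, -0.6]
gripper_width: 0.0006
t: 7.73
position: [0.1172, -0.2644, 0.7031]
eef_rot: [2.892, 0.044, 0.301]
wrist_force: [0.6, 0.0, -0.6]
gripper_width: 0.0001
t: 8.4
position: [0.1165, -0.2204, 0.71]
eef_rot: [2.861, 0.049, 0.299]
wrist_force: [0.6, -0.0, -0.2]
gripper_width: -0.0004
[-1.396 -0.08   0.97   2.337 -0.012  1.438] [2.861 0.049 0.299]
```

```bash
python3 -m jog '0 300 -400 0 0; 0 300 -400 0 0; 0 300 -400 0 0; 0 300 -400 0 0; 0 300 -400 0 0; 0 300 -400 0 0; 0 300 -400 0 0; 0 300 -400 0 0'
python3 -m jog '0 100 -400 0 0; 0 100 -400 0 0; 0 100 -400 0 0; 0 100 -400 0 0; 0 100 -400 0 0; 0 100 -400 0 0; 0 100 -400 0 0; 0 100 -400 0 0'
python3 -m jog '0 200 -400 0 0; 0 200 -400 0 0; 0 200 -400 0 0; 0 200 -400 0 0; 0 200 -400 0 0; 0 200 -400 0 0; 0 200 -400 0 0; 0 200 -400 0 0'
python3 -m jog '0 100 -400 0 0; 0 100 -400 0 0; 0 100 -400 0 0; 0 100 -400 0 0; 0 100 -400 0 0; 0 100 -400 0 0; 0 100 -400 0 0; 0 100 -400 0 0'
python3 -c "
from h import *
o=get_obs();print(o['joint_pos'].round(3),o['eef_rot'].round(3))"
```

```text
t: 9.07
position: [0.1453, -0.3007, 0.7181]
eef_rot: [2.83, 0.05, 0.299]
wrist_force: [0.4, 0.0, -0.3]
gripper_width: -0.0
t: 9.73
position: [0.1407, -0.2751, 0.7287]
eef_rot: [2.798, 0.052, 0.298]
wrist_force: [0.2, 0.3, 0.5]
gripper_width: -0.0001
t: 10.4
position: [0.1477, -0.2912, 0.7364]
eef_rot: [2.767, 0.053, 0.298]
wrist_force: [-0.1, 1.2, 0.5]
gripper_width: -0.0
t: 11.07
position: [0.1412, -0.2574, 0.7466]
eef_rot: [2.735, 0.055, 0.297]
wrist_force: [0.3, -0.4, 0.9]
gripper_width: 0.0
[-1.305  0.007  1.181  2.337 -0.038  1.52 ] [2.735 0.055 0.297]
```

```bash
python3 -m jog '0 0 -400 0 0; 0 0 -400 0 0; 0 0 -400 0 0; 0 0 -400 0 0; 0 0 -400 0 0; 0 0 -400 0 0; 0 0 -400 0 0; 0 0 -400 0 0'
python3 -m jog '0 200 -400 0 0; 0 200 -400 0 0; 0 200 -400 0 0; 0 200 -400 0 0; 0 200 -400 0 0; 0 200 -400 0 0; 0 200 -400 0 0; 0 200 -400 0 0'
python3 -m jog '0 100 -400 0 0; 0 100 -400 0 0; 0 100 -400 0 0; 0 100 -400 0 0; 0 100 -400 0 0; 0 100 -400 0 0; 0 100 -400 0 0; 0 100 -400 0 0'
python3 -m jog '0 100 -400 0 0; 0 100 -400 0 0; 0 100 -400 0 0; 0 100 -400 0 0; 0 100 -400 0 0; 0 100 -400 0 0; 0 100 -400 0 0; 0 100 -400 0 0'
python3 -c "
from h import *
o=get_obs();print(o['joint_pos'].round(3),o['eef_rot'].round(3))
R=cv2.Rodrigues(np.zeros(3))[0]
from scipy.spatial.transform import Rotation as Q
M=Q.from_euler('xyz',o['eef_rot']).as_matrix();F=np.load('fix.npz');R=np.eye(3);R[:2,:2]=F['R']
print((R.T@M).round(3), (R.T@(o['position']-[*F['t'],0])).round(3))"
```

```text
t: 11.73
position: [0.1284, -0.1852, 0.7509]
eef_rot: [2.704, 0.056, 0.297]
wrist_force: [0.6, 0.1, -0.6]
gripper_width: -0.0
t: 12.4
position: [0.1402, -0.2126, 0.7624]
eef_rot: [2.673, 0.055, 0.297]
wrist_force: [0.5, 0.4, -0.6]
gripper_width: -0.0
t: 13.07
position: [0.1336, -0.1863, 0.7689]
eef_rot: [2.641, 0.054, 0.298]
wrist_force: [-0.1, 0.3, 0.1]
gripper_width: -0.0001
t: 13.73
position: [0.126, -0.164, 0.7746]
eef_rot: [2.61, 0.053, 0.299]
wrist_force: [-1.0, 0.4, 0.1]
gripper_width: 0.0001
[-1.148 -0.152  1.139  2.337 -0.108  1.652] [2.61  0.053 0.299]
[[-0.096  0.855  0.509]
 [ 0.994  0.109  0.003]
 [-0.053  0.507 -0.861]] [ 0.048 -0.462  0.775]
```

```bash
python3 -m jog '0 200 -400 0 0; 0 200 -400 0 0; 0 200 -400 0 0; 0 200 -400 0 0; 0 200 -400 0 0; 0 200 -400 0 0; 0 200 -400 0 0; 0 200 -400 0 0'
python3 -m jog '0 100 -400 0 0; 0 100 -400 0 0; 0 100 -400 0 0; 0 100 -400 0 0; 0 100 -400 0 0; 0 100 -400 0 0; 0 100 -400 0 0; 0 100 -400 0 0'
python3 -m jog '0 200 -400 0 0; 0 200 -400 0 0; 0 200 -400 0 0; 0 200 -400 0 0; 0 200 -400 0 0; 0 200 -400 0 0; 0 200 -400 0 0; 0 200 -400 0 0'
cat >> h.py <<'E'
from scipy.spatial.transform import Rotation as Q
F_=np.load('fix.npz');RF=np.eye(3);RF[:2,:2]=F_['R'];TF=np.array([*F_['t'],0])
def pose():
    o=get_obs();return RF.T@Q.from_euler('xyz',o['eef_rot']).as_matrix(),RF.T@(o['position']-TF)
def rep():
    o=get_obs();M,p=pose();print('t',round(o['t'],2),'j',o['joint_pos'].round(2),'fixpos',(p*1e3).round(1),'f(fix)',(RF.T@o['wrist_force']).round(1));print(M.round(3))
def to(q):  # tool-frame shift in mm to reach fixture point q (mm)
    M,p=pose();return (M.T@(np.array(q)-p*1e3)).round(1)
E
python3 -c "
from h import *
rep();print(to([-190,6,250]))"
```

```text
t: 14.4
position: [0.132, -0.1809, 0.7861]
eef_rot: [2.579, 0.052, 0.299]
wrist_force: [0.2, 0.1, 0.9]
gripper_width: 0.0002
t: 15.07
position: [0.1264, -0.1732, 0.8051]
eef_rot: [2.507, 0.042, 0.294]
wrist_force: [0.9, -1.6, -0.0]
gripper_width: 0.0003
t: 15.73
position: [0.1203, -0.1543, 0.8115]
eef_rot: [2.474, 0.041, 0.295]
wrist_force: [0.1, 0.4, 0.5]
gripper_width: 0.0003
t 15.73 j [-1.21 -0.17  1.26  2.34 -0.08  1.6 ] fixpos [  37.7 -465.5  811.5] f(fix) [-0.3  0.2  0.5]
[[-0.092  0.78   0.619]
 [ 0.995  0.098  0.025]
 [-0.041  0.618 -0.785]]
[ 513.3 -478.5  311.4]
```

The tool leans 38°, aligned with fixture +x. For a square two-finger push I'll spin −1.47 so the open jaws span fixture y. The camera then hangs low, away from the bar. Now travelling to the staging point behind the casting.

```bash
python3 -c "
from h import *
print(to([-250,6,260]))"
python3 -m jog '22 -21 14 -0.1 100; 50 -50 33 -0.2 100; 80 -76 50 -0.32 100; 105 -102 68 -0.44 100; 130 -130 85 -0.56 100; 158 -155 103 -0.68 100; 185 -180 120 -0.8 100; 210 -205 136 -0.92 100'; python3 -c "
from h import *
rep();print(to([-250,6,260]))"
```

```text
[ 518.4 -519.1  266.4]
t: 16.4
position: [0.1975, -0.0911, 0.692]
eef_rot: [2.58, 0.291, 0.655]
wrist_force: [1.9, -1.5, 1.6]
gripper_width: 0.0856
t 16.4 j [ 0.   -0.21  0.59  2.21 -0.61  2.35] fixpos [  -8.7 -377.1  692. ] f(fix) [1.9 1.5 1.6]
[[-0.419  0.694  0.585]
 [ 0.862  0.507  0.015]
 [-0.286  0.511 -0.811]]
[ 555.  -193.8  214.7]
```

```bash
python3 -m jog '40 -10 14 -0.12 100; 80 -22 28 -0.24 100; 118 -35 42 -0.36 100; 156 -50 56 -0.48 100; 194 -62 70 -0.6 100; 232 -76 84 -0.72 100; 270 -90 98 -0.84 100; 308 -104 114 -0.96 100'; python3 -c "
from h import *
rep();print(to([-250,6,260]))"
```

```text
t: 17.07
position: [0.3751, 0.0795, 0.4644]
eef_rot: [3.076, 0.622, 1.686]
wrist_force: [1.1, -0.5, 0.4]
gripper_width: 0.0853
t 17.07 j [ 0.45  0.06  0.16  1.83 -0.61  1.93] fixpos [-140.  -168.8  464.4] f(fix) [0.7 1.  0.4]
[[-0.809  0.049  0.585]
 [ 0.071  0.997  0.015]
 [-0.583  0.054 -0.811]]
[220.6 158.  103.9]
```

```bash
python3 -c "
from h import *
print(to([-220,6,200]), to([-160,6,74]))"
python3 -m jog '30 22 14 -0.07 100; 60 44 30 -0.07 100; 90 66 46 -0.07 100; 120 88 62 -0.07 100; 150 110 78 -0.07 100; 180 132 96 -0.07 100; 205 150 112 -0.07 100; 229 158 128 -0.07 100'; python3 -c "
from h import *
rep();print(to([-220,6,200]),to([-160,6,74]))
c=read_camera('top');cv2.imwrite('pics/t2.png',c['frame'][:,:,::-1])
c=read_camera('scene');cv2.imwrite('pics/s2.png',c['frame'][:,:,::-1])"
```

```text
[231.3 156.2 170.1] [256.2 152.4 307.3]
t: 17.73
position: [0.5281, 0.2163, 0.2322]
eef_rot: [3.128, 0.626, 1.773]
wrist_force: [-0.8, -0.3, -0.5]
gripper_width: 0.0852
t 17.73 j [ 0.54  0.49  0.16  1.47 -0.59  1.97] fixpos [-243.2    8.5  232.2] f(fix) [ 0.1 -0.9 -0.5]
[[-0.811 -0.007  0.586]
 [ 0.001  1.     0.013]
 [-0.586  0.011 -0.81 ]]
[ 0.  -3.1 39.6] [ 25.2  -4.9 176.9]
```

View pics/t2.png

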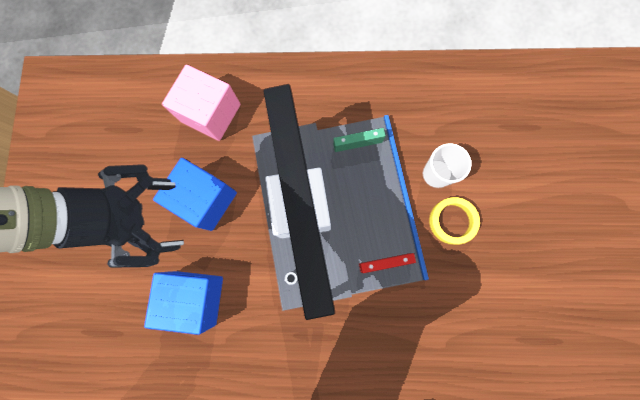

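View pics/s2.png

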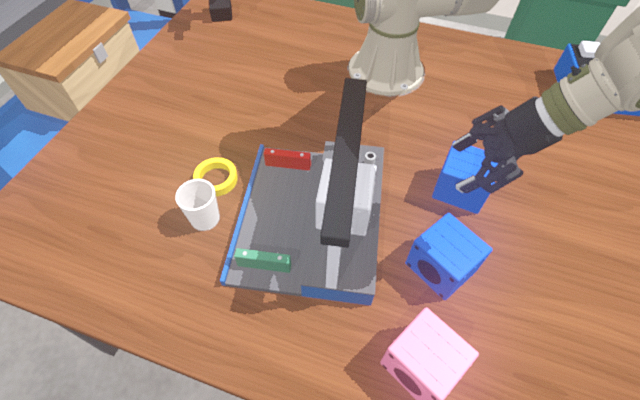

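Run:
```python
from h import *
c=read_camera("top")
for u in((152,197),(183,158),(236,192),(226,187),(209,230),(200,228)): print(u,[(RF.T@(onz(c,u,z)-TF)*1e3).round(0).tolist() for z in(0,.1)])
```

```text
(152, 197) [[-399.0, 111.0, 0.0], [-352.0, 84.0, 100.0]]
(183, 158) [[-317.0, 188.0, 0.0], [-280.0, 151.0, 100.0]]
(236, 192) [[-207.0, 84.0, 0.0], [-185.0, 60.0, 100.0]]
(226, 187) [[-228.0, 100.0, 0.0], [-203.0, 74.0, 100.0]]
(209, 230) [[-280.0, 11.0, 0.0], [-249.0, -4.0, 100.0]]
(200, 228) [[-300.0, 19.0, 0.0], [-266.0, 3.0, 100.0]]
```

```bash
python3 -m jog '-8 -1 36 0 100; -16 -2 72 0 100; -24 -3 106 0 100; -30 -4 135 0 100; -20 -4 150 0 100; -8 -4 165 0 100; 2 -4 178 0 100; 8 -4 188 0 100'; python3 -c "
from h import *
rep();print(to([-120,6,74]))
c=read_camera('scene');cv2.imwrite('pics/s3.png',cv2.resize(c['frame'][60:320,220:560,::-1],None,fx=2,fy=2))
c=read_camera('top');cv2.imwrite('pics/t3.png',cv2.resize(c['frame'][60:340,100:440,::-1],None,fx=2,fy=2))"
```

```text
t: 18.55
position: [0.544, 0.1123, 0.0761]
eef_rot: [3.133, 0.627, 1.776]
wrist_force: [0.4, -0.3, 0.9]
gripper_width: 0.0852
t 18.55 j [ 0.37  0.5  -0.23  0.96 -0.62  1.77] fixpos [-138.2    3.3   76.1] f(fix) [0.3 0.4 0.9]
[[-0.81  -0.008  0.587]
 [-0.002  1.     0.01 ]
 [-0.587  0.007 -0.809]]
[-13.5   2.6  12.4]
```

View pics/s3.png

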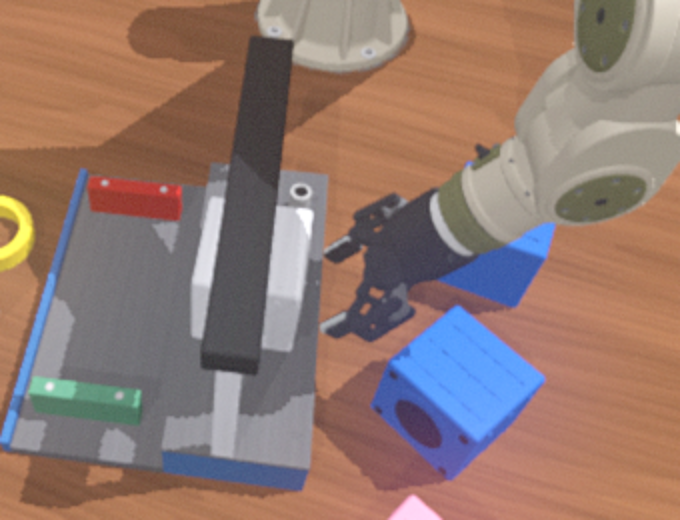

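View pics/t3.png

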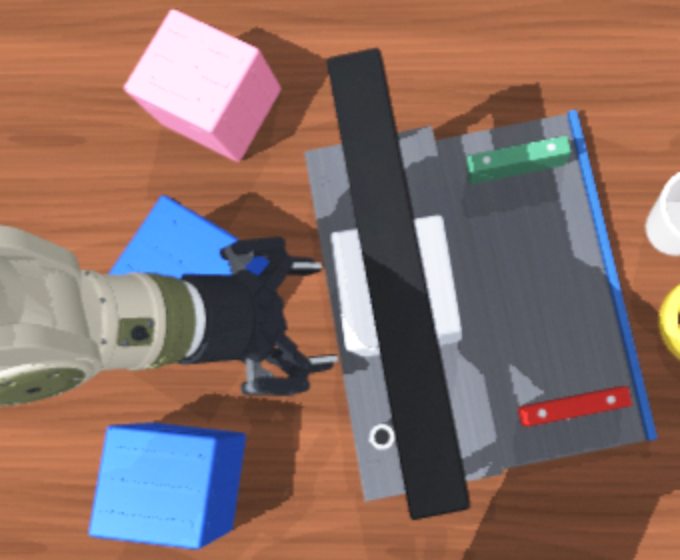

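The fingers are behind the white casting's −x face, clear of the bar, the cubes and the socket. The near finger is close to the casting's near corner, so I'll narrow the jaws to 60 % and shift +3 mm in y while easing in.

```bash
python3 -m jog '-4 3 3 0 60; -8 3 6 0 60; -12 3 9 0 60; -15 3 11 0 60; -17 3 12.5 0 60; -20 3 14.5 0 60; -22 3 16 0 60; -25 3 18 0 60'; python3 -c "
from h import *
rep()"
```

```text
t: 19.32
position: [0.5534, 0.0832, 0.0764]
eef_rot: [3.134, 0.627, 1.778]
wrist_force: [-0.6, 4.5, 1.9]
gripper_width: 0.0513
t 19.32 j [ 0.32  0.48 -0.26  0.91 -0.62  1.71] fixpos [-107.8    6.5   76.4] f(fix) [-4.5  0.3  1.9]
[[-0.81  -0.009  0.587]
 [-0.003  1.     0.01 ]
 [-0.587  0.006 -0.81 ]]
```

```bash
python3 -m jog '-3 0 2 0 60; -5 0 4 0 60; -8 0 6 0 60; -11 0 8 0 60; -14 0 10 0 60; -16 0 12 0 60; -19 0 14 0 60; -22 0 16 0 60'; python3 -c "
from h import *
rep()
c=read_camera('scene');cv2.imwrite('pics/s4.png',cv2.resize(c['frame'][60:320,220:560,::-1],None,fx=2,fy=2))
c=read_camera('top');cv2.imwrite('pics/t4.png',cv2.resize(c['frame'][60:340,100:440,::-1],None,fx=2,fy=2))"
```

```text
t: 19.98
position: [0.5593, 0.0565, 0.0766]
eef_rot: [3.133, 0.627, 1.777]
wrist_force: [-1.0, 5.1, 1.6]
gripper_width: 0.0513
t 19.98 j [ 0.27  0.46 -0.29  0.86 -0.63  1.65] fixpos [-80.4   7.   76.6] f(fix) [-5.2  0.1  1.6]
[[-0.81  -0.009  0.586]
 [-0.003  1.     0.011]
 [-0.586  0.007 -0.81 ]]
```

View pics/t4.png

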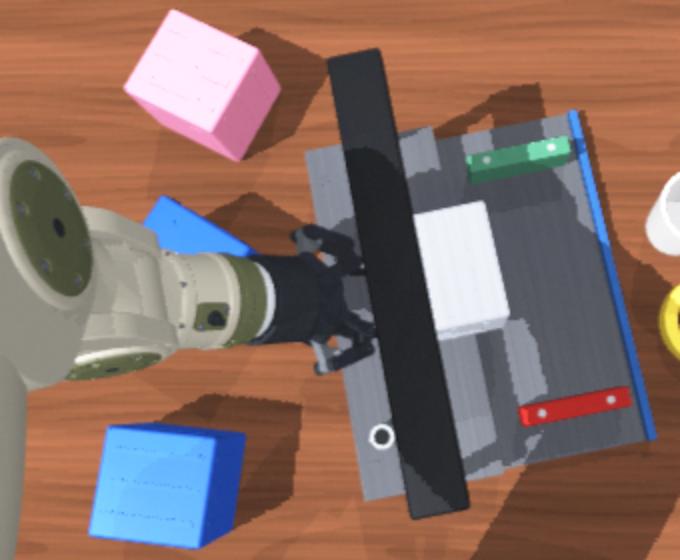

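View pics/s4.png

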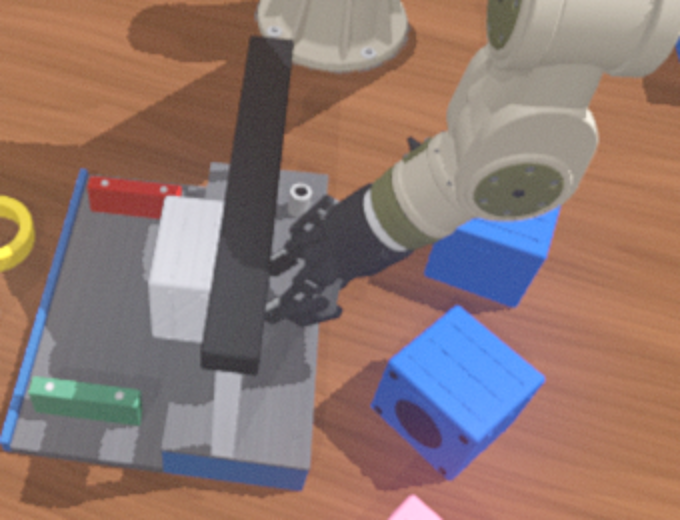

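```bash
python3 -m jog '-2 0 1.5 0 60; -4 0 3 0 60; -6 0 4.5 0 60; -8 0 6 0 60; -10 0 7.3 0 60; -12 0 8.7 0 60; -13.5 0 9.8 0 60; -15 0 10.9 0 60'; python3 -c "
from h import *
rep()"
python3 -m jog '-1 0 0.7 0 60; -2 0 1.5 0 60; -3 0 2.2 0 60; -4 0 2.9 0 60; -5 0 3.6 0 60; -6 0 4.3 0 60; -7 0 5.1 0 60; -8 0 5.8 0 60'; python3 -c "
from h import *
rep()
c=read_camera('scene');cv2.imwrite('pics/s5.png',cv2.resize(c['frame'][60:320,220:560,::-1],None,fx=2,fy=2))"
```

```text
t: 20.75
position: [0.5632, 0.0376, 0.0766]
eef_rot: [3.133, 0.627, 1.777]
wrist_force: [-1.8, 5.2, 1.8]
gripper_width: 0.0512
t 20.75 j [ 0.24  0.45 -0.31  0.83 -0.63  1.6 ] fixpos [-61.1   7.   76.6] f(fix) [-5.5 -0.7  1.8]
[[-0.81  -0.008  0.587]
 [-0.003  1.     0.01 ]
 [-0.587  0.007 -0.809]]
t: 21.42
position: [0.5656, 0.028, 0.077]
eef_rot: [3.133, 0.628, 1.776]
wrist_force: [-1.4, 6.3, 5.7]
gripper_width: 0.0515
t 21.42 j [ 0.22  0.44 -0.32  0.81 -0.63  1.58] fixpos [-51.3   7.4  77. ] f(fix) [-6.4 -0.1  5.7]
[[-0.809 -0.008  0.587]
 [-0.002  1.     0.011]
 [-0.587  0.007 -0.809]]
```

View pics/s5.png

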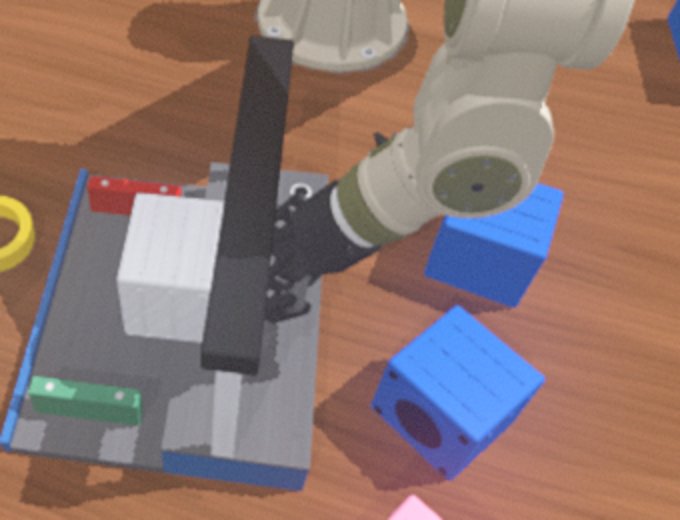

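```bash
python3 -m jog '-1 0 0.7 0 60; -2 0 1.5 0 60; -3 0 2.2 0 60; -4 0 2.9 0 60; -5 0 3.6 0 60; -6 0 4.3 0 60; -6 0 4.3 0 60; -6 0 4.3 0 60'; python3 -c "
from h import *
rep()
c=read_camera('scene');cv2.imwrite('pics/s6.png',cv2.resize(c['frame'][60:320,220:560,::-1],None,fx=2,fy=2))"
```

```text
t: 22.13
position: [0.5671, 0.0204, 0.0771]
eef_rot: [3.133, 0.628, 1.776]
wrist_force: [-0.1, -0.5, -0.0]
gripper_width: 0.0513
t 22.13 j [ 0.21  0.44 -0.32  0.8  -0.63  1.57] fixpos [-43.4   7.4  77.1] f(fix) [ 0.4 -0.2 -0. ]
[[-0.809 -0.008  0.588]
 [-0.002  1.     0.011]
 [-0.588  0.007 -0.809]]
```

View pics/s6.png

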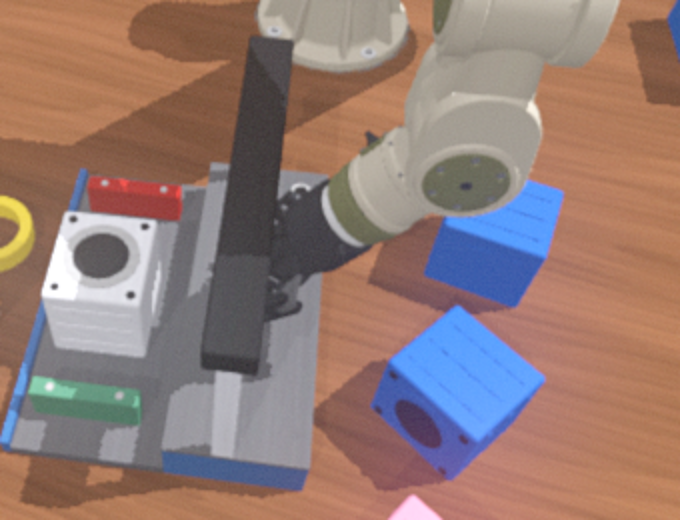

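The casting has tumbled and the bored face is up, with the disc at scene (272,188). It slid out toward the kerb. Measuring it now.

```bash
cat > m.py <<'E'
from h import *
import sys
for n,(y0,y1,x0,x1) in(("scene",(130,280,225,310)),("top",(90,320,310,430))):
    c=read_camera(n);g=cv2.cvtColor(c["frame"],cv2.COLOR_RGB2GRAY);H=hsv(c)
    m=((g<100)&(H[:,:,1]<90)).astype(np.uint8)*255
    cs,_=cv2.findContours(m,cv2.RETR_LIST,cv2.CHAIN_APPROX_NONE);best=[]
    for k in cs:
        a=cv2.contourArea(k)
        if len(k)<8: continue
        (u,v),ax,_=cv2.fitEllipse(k)
        if x0<u<x1 and y0<v<y1 and 250<a<1500 and min(ax)/max(ax)>.6 and a/(np.pi*ax[0]*ax[1]/4)>.9:
            print(n,"bore px",round(u,1),round(v,1),"area",a,"fix mm",(RF.T@(onz(c,(u,v),.118)-TF)*1e3).round(1))
    f=c["frame"][100:310,200:460,::-1] if n=="scene" else c["frame"][90:320,230:500,::-1]
    cv2.imwrite(f"pics/{n}_{sys.argv[1]}.png",cv2.resize(f,None,fx=2.5,fy=2.5,interpolation=cv2.INTER_CUBIC))
E
python3 m.py a
```

```text
scene bore px 270.6 187.4 area 398.0 fix mm [ 86.7   9.2 118. ]
top bore px 376.8 185.9 area 646.5 fix mm [ 87.5  12.9 118. ]
```

```bash
ls pics
```

```text
s1.png
s2.png
s3.png
s4.png
s5.png
s6.png
scene0.png
scene_a.png
scenec.png
t2.png
t3.png
t4.png
top0.png
top_a.png
topc.png
wrist0.png
```

View pics/top_a.png

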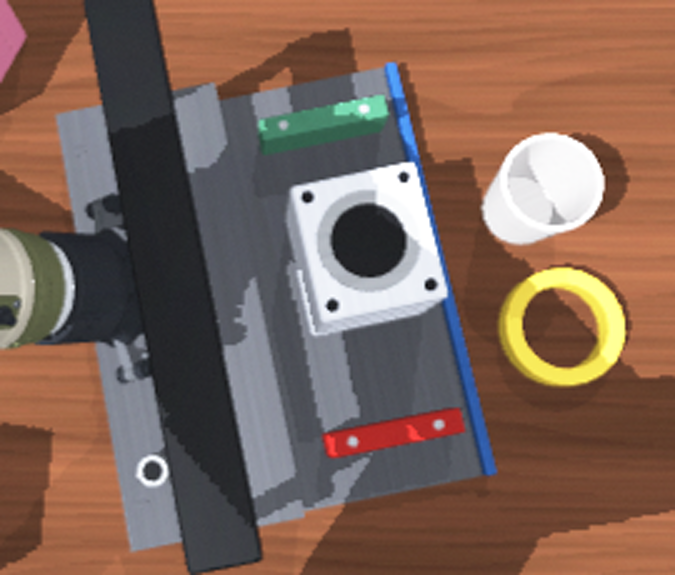

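The casting lies square at about (87,11) mm and has to go to y=70 against the green stop. A tool leaning 36° here would hit the bar from the bed side, so I have to shed lean to about 20°. I'll do that by over-stretching on the opposite (+y) side. First, back out.

```bash
cat >> h.py <<'E'
def tow(w):
    return to(RF.T@(np.array(w)-TF)*1e3)
E
python3 -m jog '20 0 -14 0 0; 42 0 -30 0 0; 65 0 -47 0 0; 82 0 -60 0 0; 80 0 -85 0 0; 74 0 -115 0 0; 66 0 -150 0 0; 58 0 -185 0 0'; python3 -c "
from h import *
rep();print(tow([0.0,.5,.45]), tow([.25,.5,.4]))"
```

```text
t: 22.95
position: [0.533, 0.1731, 0.1935]
eef_rot: [3.134, 0.629, 1.778]
wrist_force: [0.9, 0.5, -0.3]
gripper_width: 0.0004
t 22.95 j [ 0.48  0.46  0.02  1.31 -0.6   1.9 ] fixpos [-200.     4.7  193.5] f(fix) [-0.3  1.  -0.3]
[[-0.809 -0.009  0.588]
 [-0.003  1.     0.01 ]
 [-0.588  0.006 -0.809]]
[ 196.5 -451.1 -463.2] [ 184.4 -207.  -390.8]
```

```bash
python3 -m jog '10 -12 -36 0 0; 22 -34 -66 0 0; 34 -60 -94 0 0; 46 -86 -122 0 0; 58 -112 -150 0 0; 70 -138 -178 0 0; 82 -164 -206 0 0; 94 -190 -234 0 0'; 
python3 -m jog '12 -26 -28 0 0; 24 -52 -56 0 0; 36 -78 -84 0 0; 48 -104 -112 0 0; 60 -130 -140 0 0; 72 -156 -168 0 0; 84 -182 -196 0 0; 96 -208 -224 0 0'; python3 -c "
from h import *
rep();print(tow([0.0,.5,.45]))"
```

```text
t: 23.62
position: [0.3, 0.3428, 0.3273]
eef_rot: [3.134, 0.628, 1.777]
wrist_force: [1.1, 0.5, 0.8]
gripper_width: -0.0001
t: 24.28
position: [0.0616, 0.4736, 0.4121]
eef_rot: [3.123, 0.602, 1.779]
wrist_force: [0.4, 0.1, 0.5]
gripper_width: 0.0001
t 24.28 j [ 1.41  0.66  0.86  2.34 -0.22  2.83] fixpos [-589.1 -396.5  412.1] f(fix) [-0.   0.4  0.5]
[[-0.824 -0.016  0.566]
 [-0.005  1.     0.022]
 [-0.566  0.015 -0.824]]
[ 10.4 -53.9 -54.1]
```

```bash
python3 -m jog '100 0 -400 -0.1 0; 100 0 -400 -0.2 0; 100 0 -400 -0.3 0; 100 0 -400 -0.4 0; 100 0 -400 -0.5 0; 100 0 -400 -0.6 0; 100 0 -400 -0.7 0; 100 0 -400 -0.8 0'; python3 -c "
from h import *
rep()"
```

```text
t: 24.95
position: [0.0351, 0.5028, 0.397]
eef_rot: [-2.723, 0.403, 2.681]
wrist_force: [0.3, 0.2, -0.9]
gripper_width: 0.0003
t 24.95 j [ 1.46  0.72  0.94  2.34 -0.2   2.06] fixpos [-623.  -416.7  397. ] f(fix) [-0.1  0.3 -0.9]
[[-0.567 -0.622  0.541]
 [-0.725  0.688  0.032]
 [-0.392 -0.374 -0.84 ]]
```

```bash
python3 -m jog '60 80 -400 -0.1 0; 60 80 -400 -0.2 0; 60 80 -400 -0.3 0; 60 80 -400 -0.4 0; 60 80 -400 -0.5 0; 60 80 -400 -0.6 0; 60 80 -400 -0.7 0; 60 80 -400 -0.8 0'; python3 -c "
from h import *
rep()"
```

```text
t: 25.62
position: [0.0166, 0.521, 0.3906]
eef_rot: [-2.599, 0.012, -2.878]
wrist_force: [-0.1, -0.1, 0.7]
gripper_width: -0.0004
t 25.62 j [ 1.49  0.75  1.    2.34 -0.18  1.28] fixpos [-644.6 -431.1  390.6] f(fix) [ 0.1 -0.1  0.7]
[[ 0.061 -0.855  0.515]
 [-0.998 -0.046  0.042]
 [-0.012 -0.517 -0.856]]
```

```bash
python3 -m jog '0 0 -400 0 0; 0 0 -400 0 0; 0 0 -400 0 0; 0 0 -400 0 0; 0 0 -400 0 0; 0 0 -400 0 0; 0 0 -400 0 0; 0 0 -400 0 0'
python3 -m jog '0 -50 -400 0 0; 0 -50 -400 0 0; 0 -50 -400 0 0; 0 -50 -400 0 0; 0 -50 -400 0 0; 0 -50 -400 0 0; 0 -50 -400 0 0; 0 -50 -400 0 0'; python3 -c "
from h import *
rep()"
```

```text
t: 26.28
position: [0.0028, 0.4978, 0.4207]
eef_rot: [-2.628, 0.021, -2.873]
wrist_force: [-0.0, -1.0, 0.5]
gripper_width: -0.0001
t: 26.95
position: [-0.0023, 0.461, 0.4569]
eef_rot: [-2.657, 0.029, -2.868]
wrist_force: [-0.4, -1.0, 0.0]
gripper_width: -0.0002
t 26.95 j [ 1.52  0.57  0.88  2.34 -0.18  1.29] fixpos [-589.7 -461.8  456.9] f(fix) [ 0.9 -0.6  0. ]
[[ 0.071 -0.884  0.463]
 [-0.997 -0.049  0.059]
 [-0.029 -0.465 -0.885]]
```

```bash
python3 -m jog '0 50 -400 0 0; 0 50 -400 0 0; 0 50 -400 0 0; 0 50 -400 0 0; 0 50 -400 0 0; 0 50 -400 0 0; 0 50 -400 0 0; 0 50 -400 0 0'
python3 -m jog '0 0 -400 0 0; 0 0 -400 0 0; 0 0 -400 0 0; 0 0 -400 0 0; 0 0 -400 0 0; 0 0 -400 0 0; 0 0 -400 0 0; 0 0 -400 0 0'
python3 -m jog '0 50 -400 0 0; 0 50 -400 0 0; 0 50 -400 0 0; 0 50 -400 0 0; 0 50 -400 0 0; 0 50 -400 0 0; 0 50 -400 0 0; 0 50 -400 0 0'
python3 -m jog '0 0 -400 0 0; 0 0 -400 0 0; 0 0 -400 0 0; 0 0 -400 0 0; 0 0 -400 0 0; 0 0 -400 0 0; 0 0 -400 0 0; 0 0 -400 0 0'; python3 -c "
from h import *
rep();print(to([-100,-60,420]),to([140,-90,380]))"
```

```text
t: 27.62
position: [-0.0185, 0.4695, 0.4591]
eef_rot: [-2.686, 0.037, -2.864]
wrist_force: [-0.4, 0.8, -0.5]
gripper_width: 0.0
t: 28.28
position: [-0.0268, 0.4541, 0.4773]
eef_rot: [-2.716, 0.045, -2.86]
wrist_force: [-0.1, -0.3, 0.5]
gripper_width: -0.0002
t: 28.95
position: [-0.0402, 0.4597, 0.4819]
eef_rot: [-2.745, 0.052, -2.857]
wrist_force: [0.5, 0.3, 0.9]
gripper_width: -0.0001
t: 29.62
position: [-0.046, 0.4415, 0.5005]
eef_rot: [-2.775, 0.059, -2.854]
wrist_force: [0.4, -0.1, 0.0]
gripper_width: 0.0001
t 29.62 j [ 1.59  0.48  0.9   2.34 -0.15  1.34] fixpos [-579.4 -508.4  500.5] f(fix) [0.2 0.4 0. ]
[[ 0.084 -0.932  0.353]
 [-0.995 -0.058  0.085]
 [-0.059 -0.358 -0.932]]
[-400.9 -443.9  282.1] [-348.4 -651.6  401.5]
```

```bash
python3 -c "
from h import *
print(tow([.36,.36,.46]))"
```

```text
[-363.2 -158.2  127.1]
```

```bash
python3 -m jog '-32 -8 6 0.06 0; -64 -18 14 0.06 0; -98 -32 25 0.06 0; -132 -47 36 0.06 0; -166 -62 48 0.06 0; -200 -77 60 0.06 0; -234 -92 74 0.06 0; -268 -110 88 0.06 0'; python3 -c "
from h import *
rep();print(to([110,-88,330]))"
```

```text
t: 30.28
position: [0.2527, 0.3887, 0.473]
eef_rot: [-2.778, 0.08, -2.91]
wrist_force: [-0.6, 1.3, -0.0]
gripper_width: -0.0001
t 30.28 j [ 1.02  0.35  0.63  2.07 -0.31  0.83] fixpos [-467.5 -226.5  473. ] f(fix) [-1.4 -0.3 -0. ]
[[ 0.029 -0.935  0.353]
 [-0.996  0.001  0.084]
 [-0.079 -0.354 -0.932]]
[-110.1 -489.2  348.8]
```

```bash
python3 -m jog '-7 -31 22 0 0; -14 -63 45 0 0; -21 -96 68 0 0; -28 -129 92 0 0; -35 -162 116 0 0; -42 -195 139 0 0; -49 -228 162 0 0; -56 -261 185 0 0';python3 -m jog '-7 -32 23 0 0; -14 -65 46 0 0; -21 -98 69 0 40; -28 -130 92 0 40; -35 -162 115 0 40; -42 -194 137 0 40; -47 -215 153 0 40; -51 -227 162 0 40'; python3 -c "
from h import *
rep();print(to([95,-75,140]))"
```

```text
t: 30.95
position: [0.3842, 0.0996, 0.3969]
eef_rot: [-2.778, 0.079, -2.91]
wrist_force: [1.0, 0.6, -0.5]
gripper_width: -0.0004
t: 31.62
position: [0.5009, -0.1528, 0.3288]
eef_rot: [-2.779, 0.078, -2.913]
wrist_force: [-0.1, -0.8, -0.1]
gripper_width: 0.034
t 31.62 j [-0.29  0.01 -0.14  1.17 -0.27 -0.54] fixpos [112.9 -92.3 328.8] f(fix) [ 0.8 -0.2 -0.1]
[[ 0.025 -0.935  0.353]
 [-0.997  0.004  0.082]
 [-0.078 -0.354 -0.932]]
[ -3.1  83.6 171.1]
```

```bash
python3 m.py b; python3 -c "
from h import *
print(to([97,-77,150]),to([97,-77,83]))"
```

```text
[ -1.7  77.  162.8] [  3.5 100.7 225.3]
```

View pics/scene_b.png

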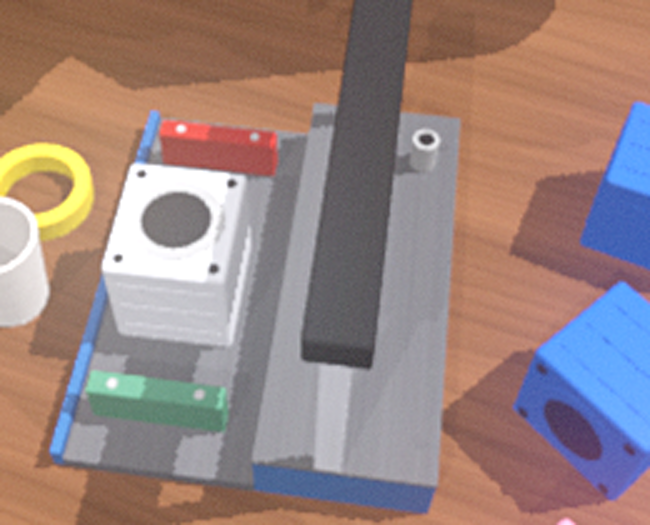

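The casting is unmoved with the bore up at scene (270,187), and the socket is still standing. The gap between the casting and the red stop is clear, so I'm descending there.

```bash
python3 -m jog '0 15 33 0 40; 0 30 66 0 40; 0 45 98 0 40; 0 59 130 0 40; 0 72 160 0 40; 1 84 188 0 40; 2 94 210 0 40; 3 101 225 0 40'; python3 m.py c; python3 -c "
from h import *
rep();print(to([97,0,83]))"
```

```text
t: 32.38
position: [0.5114, -0.1314, 0.0808]
eef_rot: [-2.782, 0.074, -2.911]
wrist_force: [0.6, 0.2, 1.0]
gripper_width: 0.0344
top bore px 376.9 185.9 area 622.5 fix mm [ 87.8  12.8 118. ]
t 32.48 j [-0.24  0.19 -0.58  0.57 -0.29 -0.49] fixpos [ 93.6 -78.8  80.3] f(fix) [-0.1  0.  -0.3]
[[ 0.028 -0.937  0.349]
 [-0.997 -0.001  0.077]
 [-0.071 -0.35  -0.934]]
[-78.6  -4.2   4.6]
```

View pics/scene_c.png

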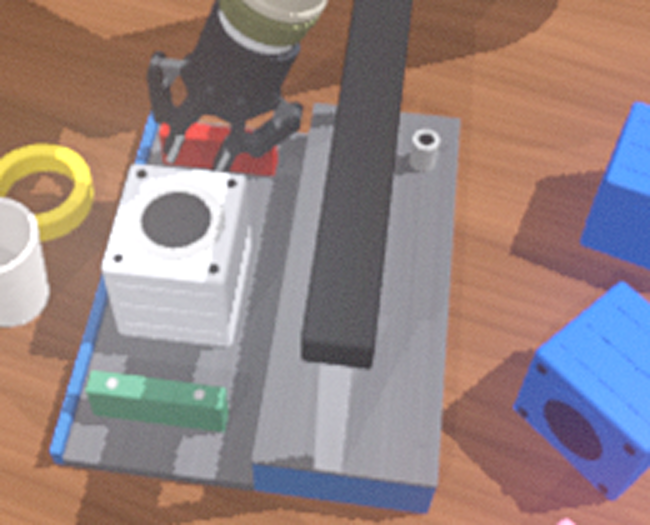

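View pics/top_c.png

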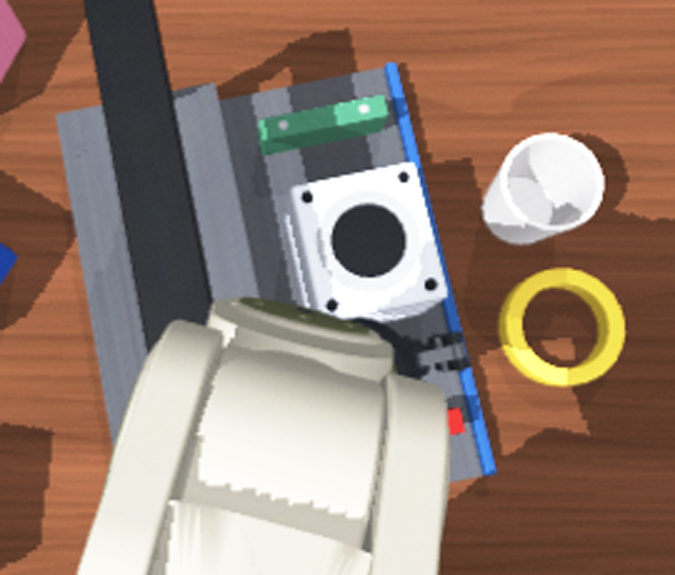

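```bash
python3 -m jog '-5 0 0.4 0 40; -10 0 0.8 0 40; -14 0 1.1 0 40; -18 0 1.4 0 40; -21 0 1.6 0 40; -24 0 1.8 0 40; -27 0 2.1 0 40; -30 0 2.3 0 40'
python3 -m jog '-3 0 0.2 0 40; -6 0 0.5 0 40; -9 0 0.7 0 40; -12 0 0.9 0 40; -15 0 1.1 0 40; -18 0 1.3 0 40; -21 0 1.6 0 40; -24 0 1.8 0 40'; python3 m.py d;python3 -c "
from h import *
rep()"
```

```text
t: 33.15
position: [0.538, -0.1256, 0.08]
eef_rot: [-2.783, 0.068, -2.912]
wrist_force: [-6.7, -0.2, 4.4]
gripper_width: 0.0341
t: 33.82
position: [0.5598, -0.1213, 0.0797]
eef_rot: [-2.782, 0.064, -2.913]
wrist_force: [-5.3, -1.6, 4.7]
gripper_width: 0.0342
t 33.92 j [-0.2   0.28 -0.46  0.62 -0.3  -0.45] fixpos [ 93.9 -27.4  79.7] f(fix) [ 0.2 -3.7  1.8]
[[ 0.026 -0.936  0.35 ]
 [-0.998 -0.001  0.07 ]
 [-0.065 -0.351 -0.934]]
```

View pics/scene_d.png

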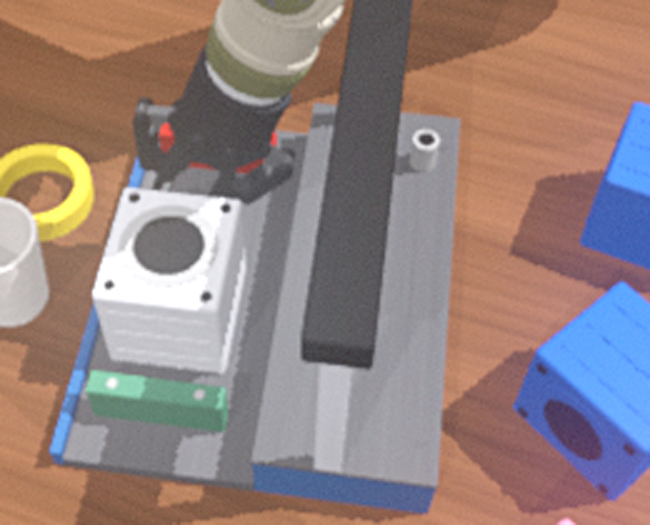

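```bash
python3 -m jog '-3 0 0.2 0 40; -6 0 0.4 0 40; -9 0 0.6 0 40; -12 0 0.8 0 40; -15 0 1 0 40; -18 0 1.2 0 40; -21 0 1.4 0 40; -24 0 1.6 0 40'
python3 -c "
from h import *
rep()"; python3 m.py e
```

```text
t: 34.58
position: [0.583, -0.1165, 0.0794]
eef_rot: [-2.782, 0.063, -2.914]
wrist_force: [-4.4, -2.1, 2.5]
gripper_width: 0.0341
t 34.58 j [-0.18  0.32 -0.4   0.65 -0.3  -0.43] fixpos [93.8 -4.6 79.4] f(fix) [ 1.1 -4.7  2.5]
[[ 0.025 -0.936  0.35 ]
 [-0.998 -0.002  0.068]
 [-0.063 -0.351 -0.934]]
```

View pics/scene_e.png

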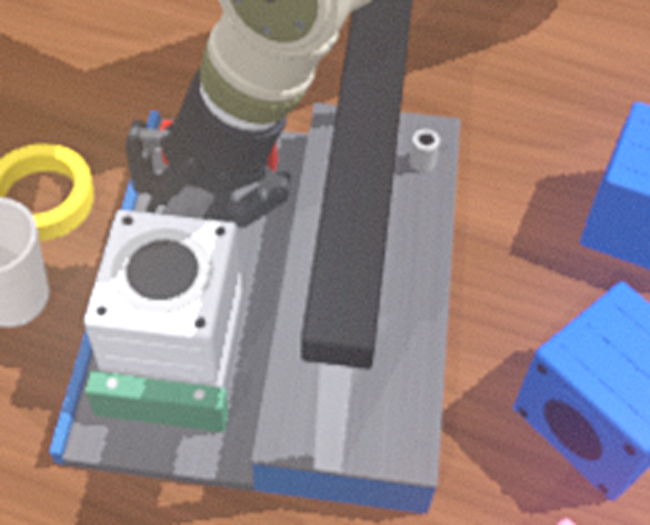

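```bash
python3 -m jog '-1.5 0 0.1 0 40; -3 0 0.2 0 40; -4.5 0 0.3 0 40; -6 0 0.4 0 40; -7.5 0 0.5 0 40; -9 0 0.6 0 40; -10 0 0.7 0 40; -11 0 0.7 0 40'
python3 -c "
from h import *
rep()"; python3 m.py f
```

```text
t: 35.35
position: [0.5912, -0.1147, 0.0789]
eef_rot: [-2.782, 0.058, -2.914]
wrist_force: [-14.6, -2.6, 8.8]
gripper_width: 0.0344
t 35.35 j [-0.17  0.34 -0.37  0.66 -0.31 -0.42] fixpos [93.7  3.8 78.9] f(fix) [ -0.4 -14.8   8.8]
[[ 0.024 -0.936  0.35 ]
 [-0.998 -0.003  0.063]
 [-0.058 -0.351 -0.935]]
```

View pics/scene_f.png

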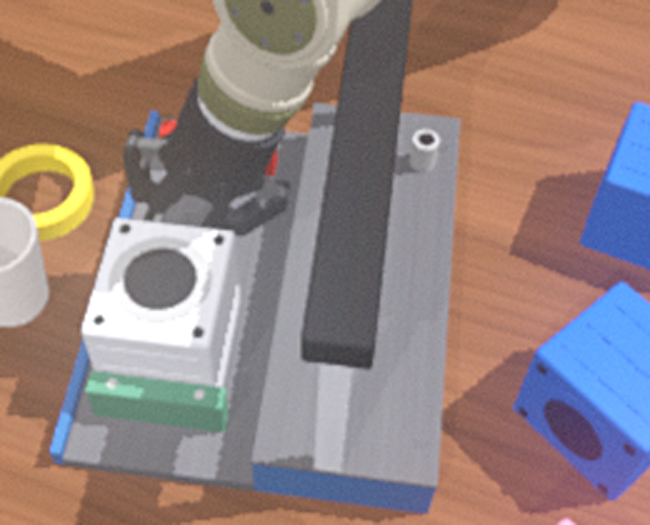

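The force jumped from 5 to 15 N at TCP y=+3.8, which is where I expected to meet the stop. I'll press briefly to square it up, then back off.

```bash
python3 -m jog '-1 0 0 0 40; -2 0 0.1 0 40; -2 0 0.1 0 40; -2 0 0.1 0 40; 2 0 0 0 40; 6 0 -0.4 0 40; 14 0 -1 0 40; 24 0 -2 0 40'
python3 m.py g; python3 -c "
from h import *
rep();M,p=pose();print(to([100,-50,300]))"
```

```text
t: 36.12
position: [0.5679, -0.1194, 0.0796]
eef_rot: [-2.782, 0.059, -2.914]
wrist_force: [-1.2, -0.5, 0.1]
gripper_width: 0.0341
top bore px 370.3 154.3 area 429.5 fix mm [ 89.2  76.4 118. ]
t 36.22 j [-0.19  0.29 -0.44  0.64 -0.3  -0.44] fixpos [ 93.1 -22.2  79.1] f(fix) [0.1 0.4 0.2]
[[ 0.024 -0.937  0.349]
 [-0.998 -0.003  0.061]
 [-0.056 -0.35  -0.935]]
[  15.4  -83.7 -205.9]
```

```bash
python3 -m jog '12 0 -4 0 40; 16 -6 -20 0 40; 16 -18 -48 0 40; 16 -30 -78 0 40; 16 -42 -108 0 40; 16 -55 -138 0 40; 16 -68 -168 0 40; 16 -80 -198 0 40'
python3 m.py h; python3 -c "
from h import *
rep()"
```

```text
t: 36.88
position: [0.5393, -0.1311, 0.2933]
eef_rot: [-2.783, 0.058, -2.915]
wrist_force: [0.4, 0.1, -0.4]
gripper_width: 0.0341
t 36.98 j [-0.22  0.1  -0.12  1.13 -0.3  -0.47] fixpos [100.7 -47.5 298.5] f(fix) [0.2 0.7 0.6]
[[ 0.024 -0.935  0.354]
 [-0.997  0.001  0.071]
 [-0.067 -0.355 -0.932]]
```

View pics/scene_h.png

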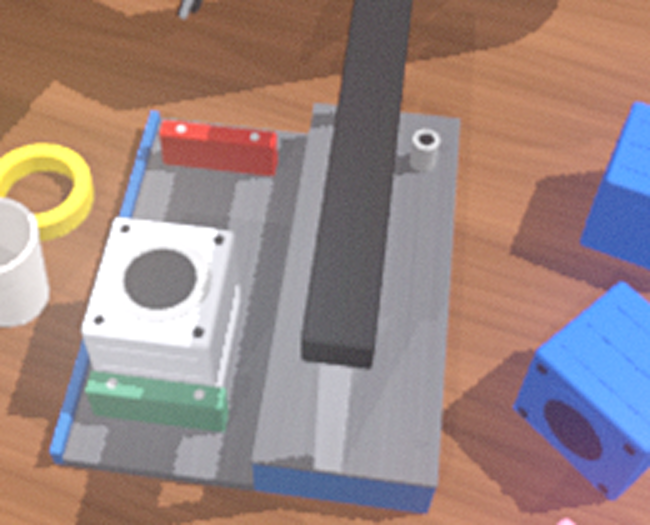

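View pics/top_h.png

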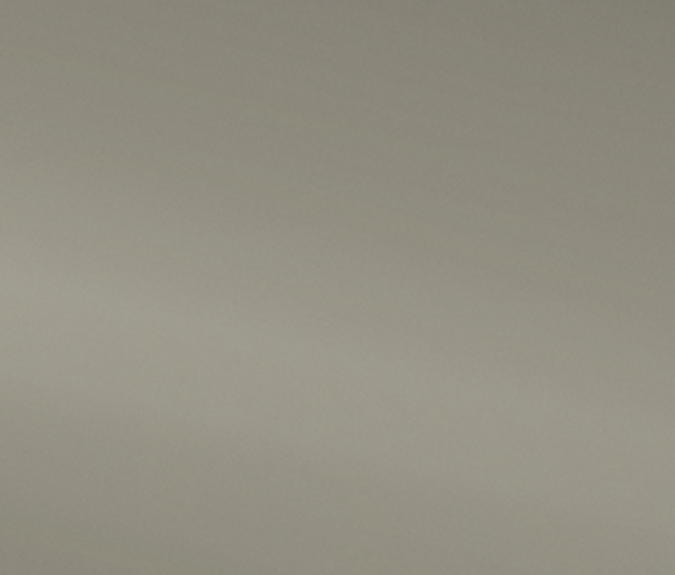

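Run:
```python
from h import *
s=read_camera("scene")
f=lambda x,y,z:(RF.T@(onz(s,(200+x/2.5,100+y/2.5),z)-TF)*1e3)[:2]
H=[f(*h,.118) for h in((125,229),(219,239),(99,320),(198,331))]
print(np.round(H,1).tolist(),"c",np.mean(H,0).round(1),"bore",f(160,279,.118).round(1))
d=H[2]-H[0]+H[3]-H[1];print("y-axis yaw",-np.arctan2(d[0],d[1]));d=H[1]-H[0]+H[3]-H[2];print("x yaw",np.arctan2(-d[1],-d[0]))
print("green front-bottom edge pts top z59 back edge",f(88,373,.059).round(1),f(226,382,.059).round(1),"front(+y) top edge",f(88,398,.059).round(1),f(226,407,.059).round(1))
print(get_obs()['t'])
```

```text
[[125.7, 25.5], [49.0, 24.4], [125.4, 111.4], [49.3, 110.2]] c [87.3 67.9] bore [87.6 68.5]
y-axis yaw -0.0003187588668113599
x yaw 0.014991309327989739
green front-bottom edge pts top z59 back edge [139.4 127.5] [ 29.1 119.8] front(+y) top edge [133.8 148.9] [ 25.3 141.3]
37.0333
```

```bash
python3 -c "
from workcell import *
print(close_job())"
```

```text
the job is handed in; nothing more can be done
None
```

I pushed the casting off the ledge and it tumbled onto the lower bed, bored face up. I then slid it against the green stop, withdrew the tool and handed the job in at about 37 s. No verdict was reported.

**Leaning the tool:** The moves cannot tilt the tool directly. I built the lean up to 36–38° by over-reaching at a joint limit, then brought it back to about 21° so the arm would clear the lamp from the bed side.

**What I did:**
- **Ledge push:** I pushed under the lamp bar with two fingers, at about 5 N. The casting landed square at fixture (87, 11) mm.
- **Slide:** I slid it along the bed until the force rose from 5 to 15 N where I expected the stop, then pressed briefly and let go.

**Last checks:**
- **Position:** The scene camera put the bolt-hole centre at (87.3, 67.9) mm against a home position of y = 70, with a yaw of 0.015 rad or less. That camera had read about 2 mm low before the slide, so this fits home.
- **Disagreement:** The top camera read 76 mm after the push, but with the bore disc apparently part-hidden by the arm. In the final picture the arm hid everything from that camera. I relied on the scene view and the force rise.
- **Bystanders:** The socket, tape and cup looked unmoved, though I judged this by eye. The last wrist force was near zero.
- **Risks:** Early on, in free space, joint 3 briefly read 1.265 rad against its 1.26 limit, and the wrist force showed about 70 N from braking. I saw no sign that the lamp was touched.

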